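# Switch the ball sorter to its other chute and feed the balls

### The arm

A 6-joint arm with a two-finger parallel gripper is mounted at the origin on a cart in front of the work surface, level with it; the furniture and walls round the work are solid. World frame = base frame: x ahead of the robot, y to its left, z up, the work surface at z = 0. Lengths are in m, angles in degrees, forces in N, time in s.
With the tool pointing down it reaches from about 0.3 to 0.75 m from the base axis. Payload 8.5 kg.
Tool frame: the origin (TCP) lies on the centre line of the jaws, within the pads' length; the fingertips stand 22 mm ahead of it and the grasp point (between the pads) lies 3 mm ahead of it (env.tip_reach is the distance from the TCP to the fingertips, in m); y points along the fingers, z is the direction in which the jaws open and shut, and the axes are right-handed (so a half turn about y gives the same grasp; the last joint's range is limited). The gripper opens to 85 mm and grips with 20 to 120 N. Pads are 22 mm wide; open, the fingers measure 114 mm over their backs; the gripper's body (76 mm by 85 mm) begins 54 mm behind the grasp point. The pads swing forward as they close: fully open they stand 13 mm farther back than shut.
Start: joints at [50.747, 21.807, 74.336, -0, 83.858, -12.336], TCP at [0.249, 0.49, 0.253] pointing down, gripper open.
Joint ranges: [-178.18, 178.18], [-50.72, 133.34], [12.68, 142.11], [-81.47, 261.47], [9.98, 163.14], [-165.26, 165.26]. Speed limits (degrees/s): [136.94, 136.94, 180, 180, 180, 180].

### API

Orientations are given as a 3x3 rotation matrix whose columns are the frame's x, y, z axes.
In Python, from rig import env, get_image gives the robot as it stands. The module is installed in compiled form; this text tells all that it offers.
- The arm moves only by the tool carry_out, never from a script. Its argument "targets" is a list that holds one entry, the list of rows, each a list of 7 numbers: the closure, from 0 (fully open) to 1 (shut), then the shift along the world's x, y, z in mm, then the turn, a rotation vector about the world's x, y, z in degrees. In form: [[[claw, dx, dy, dz, ax, ay, az], ...]]. A call has 1 to 20 rows; each row is the pose to reach, as a shift and turn from the pose commanded when the call began; what a row does not reach only later rows make up. A row lasts 1/12 s, in which the tool goes at most 41.7 mm and 7.16 degrees, less where a joint would pass 70% of its speed; a pose out of reach is approached as far as the arm can. A call with a gripper value outside its range is refused whole. The fingers move at their own pace and stop on an object; "squeeze" is the grip in N (left out, the last holds). Time passes only in rows, so rows that repeat a pose let the fingers close. It gives the time, the measured TCP pose, the force and the opening at its end, in the units of the state.
- env.observe(): the state, without advancing time (a new reading comes with each control period).
- get_image(name): name is "scene" or "top"; returns a dict with "img" (480x640x3 uint8, red, green, blue), "fx", "fy", "cx", "cy" (pixels), "rvec" (rotation vector, rad) and "tvec" (3), from world to camera coordinates, as OpenCV has them. Camera axes: x right, y down, z forward; pixel columns grow to the right and rows downward; lengths in m; the calibration is good to about 2 mm. A picture is of the moment at which its call begins. There is no depth.
- env.close_job(): hands the job in, once; it reports no verdict.
The state is a dict: "time_s": time; "q": joint angles; "qvel": joint speeds; "joint_efforts": joint torques, N m; "position": TCP position; "tool_rot": TCP orientation; "ft_force": force on the tool from outside, world axes, zero at the start; "wrist_torque": the same for the moment, N m; "grip_width": finger opening in m.
Only numpy, scipy, OpenCV 4.12 (cv2) and the standard library are available. Lean on these libraries where they do the work, as an engineer would, in place of code of your own. Each camera call takes 0.05 s, during which the arm holds its last target.

### The job

The ball sorter on the bench is set to feed its left (yellow) tray. Press down the raised orange pad of the seesaw gate so that the gate rocks over to the right side and stays there, then push the red tab of the stop to the left, fully open, so that all three steel balls roll down into the blue tray on the right. Do not touch the balls, and leave the two small bottles and the timer where they stand.

Things in the scene. Friction and masses are not known exactly. Their poses are not given: they have to be found in the camera images.
- diverter: The ball sorter: a fixed bench fixture, 480 mm wide (its y), 270 mm deep, 190 mm high at the red tab. Origin on the worktop under the seesaw's pivot; x points to its rear (away from the robot at yaw 0), y to its left, z up. It stands turned by up to 0.4 rad. The gate's low end leads over a white chute to a catch tray on that side.
- channel_mouth (a point): Front end of the floor of the white feed channel, at the sorter's x = 12, y = 0, z = 122 mm. The channel (24 mm wide inside, walls 16 mm above its floor) runs back to x = 160 mm, rising 0.12 rad, and drops the balls onto the middle of the gate.
- tray_right (a point): Centre of the floor of the blue catch tray: sorter's y = -195 mm, z = 16 mm; the tray spans y = -155 to -234 mm, x = -30 to +30 mm inside, walls 56 mm high.
- tray_left (a point): Centre of the floor of the yellow catch tray, the mirror image at y = +195 mm.
- gate (a joint): Seesaw gate: a grey trough 200 x 52 mm, hinged along the sorter's x axis, pivot 80 mm above the worktop at x = y = 0. Range -0.26 to +0.26 rad: it starts at about -0.26 (left end low, feeds yellow, right pad raised); +0.26 = right end low, feeds blue. Top-heavy: past the middle it tips over and rests on that side by itself. Pressing takes under 2 N.
- pad_right (a point): Centre of the top of the right orange press pad (34 mm in x, 32 mm in y), in front of the trough. From the pivot, with the gate level: x = -41, y = -70, z = +47 mm; it turns with the gate. About 143 mm above the worktop when raised, 107 mm fully down, moving outward (-y) 24 mm on the way. Nothing stands above it.
- pad_left (a point): Centre of the top face of the left orange press pad, the mirror image of the right one (gate frame x = -41, y = +70, z = +47 mm).
- stop (a joint): Sliding stop across the feed channel: 0 = closed, grows to 0.040 m (end of travel) as it is pushed along the sorter's +y (to the left). Open above 0.03. Friction about 1 N; stays where left.
- stop_tab (a point): Centre of the right (-y) face of the stop's red push tab: an upright plate 16 mm in x, 8 mm in y, 50 mm high, from 140 to 190 mm above the worktop; at the sorter's x = 55, y = -74, z = 165 mm when closed. Push it to +y by about 40 mm. Free space to its right; a grey guide block (y = -19 to -29 mm, 159 mm high) lies to its left.
- ball_1_center (a point): Centre of steel ball 1 of 3, 20 mm diameter, 33 g; waits in the feed channel behind the stop, about 139 mm above the worktop.
- ball_2_center (a point): Centre of steel ball 2 of 3, 20 mm diameter, 33 g; waits in the feed channel behind the stop, about 141 mm above the worktop.
- ball_3_center (a point): Centre of steel ball 3 of 3, 20 mm diameter, 33 g; waits in the feed channel behind the stop, about 144 mm above the worktop.
- ball_1: Steel ball 1 (see its centre point); the origin is its underside as built and turns with it.
- ball_2: Steel ball 2 (see its centre point); the origin is its underside as built and turns with it.
- ball_3: Steel ball 3 (see its centre point); the origin is its underside as built and turns with it.
- amber_bottle: Bystander: brown bottle with black cap, 42 mm diameter, 81 mm high, origin at the centre of its underside; stands behind the sorter on one side of the feed channel.
- drop_bottle: Bystander: small white bottle with red cap, 33 mm diameter, 69 mm high, origin at the centre of its underside; stands behind the sorter on the other side of the channel.
- bench_timer: Bystander: dark bench timer, 36 x 58 x 66 mm, origin at the centre of its underside; stands in front of the sorter's right part.

How it is judged (in metres and radians):
On the way, in this order (a step that is already met when the one before it is completed fails the run):
1. the gate is rocked over to the right while the stop is still closed (value of joint gate above 0.22 rad and value of joint stop below 0.012 m), for 0.2 s.
2. the stop is pushed open (value of joint stop above 0.03 m and value of joint gate above 0.2 rad), for 0.1 s.
At the end, for the whole second after the job is handed in: All three balls rest (under 0.05 m/s) in the blue right tray (over 150 mm right of the sorter middle, within 35 mm of its centre line, under 50 mm high); gate over to the right (above 0.2 rad), stop open (above 30 mm); bottles and timer within 30 mm of their start (all of step 2 and y of each of ball_1_center, ball_2_center, ball_3_center in the frame of diverter below -0.15 m and x of ball_1_center in the frame of diverter between -0.035 and 0.035 m and height (world z) of each of ball_1_center, ball_2_center, ball_3_center below 0.05 m and linear speed of each of ball_1, ball_2, ball_3 below 0.05 m/s and x of ball_2_center in the frame of diverter between -0.035 and 0.035 m and x of ball_3_center in the frame of diverter between -0.035 and 0.035 m and distance of each of amber_bottle, drop_bottle, bench_timer from where it was at the start of the episode below 0.03 m); the robot touches nothing.
It fails at once if a ball is touched by the robot (contact force between any of the fingers, the arm and ball_1 above 0.3 N or contact force between any of the fingers, the arm and ball_2 above 0.3 N or contact force between any of the fingers, the arm and ball_3 above 0.3 N).
It fails at once if a ball is lifted out of the channel (height (world z) of any of ball_1_center, ball_2_center, ball_3_center above 0.18 m).
It fails at once if a ball runs down the left chute (y of any of ball_1_center, ball_2_center, ball_3_center in the frame of diverter above 0.1 m).
It fails at once if a bottle or the timer is shoved, lifted or tipped (distance of any of amber_bottle, drop_bottle, bench_timer from where it was at the start of the episode above 0.03 m or angle between any of amber_bottle, drop_bottle, bench_timer's own z axis and vertical above 0.4 rad).
It also fails if it takes over 40 s, if anything falls off the work surface, if the arm or the gripper's body presses on something with over 40 N, if the wrist force passes 120 N, or if a joint passes its speed limit or range.

## Working session

There is one attempt and no reset: what is moved stays moved. The work goes in short steps, Python scripts to look and compute and a tool call to move; the robot and the scene stay as the last step left them, time stands still between calls to the robot, and variables do not carry over. Pictures are saved under pics/ and viewed, and the job is handed in when it is done.

Besides the shell and the picture viewer there is one more tool, called after ">>>" by a JSON object that holds its "fn" and its "kwargs". carry_out: Moves the arm, as the interface text tells. Its arguments: {"type":"object","properties":{"targets":{"type":"array"},"squeeze":{"type":"number"}},"required":["targets"]}

```bash
mkdir -p pics; python3 - <<'E'
from rig import env,get_image
import cv2
for n in ("scene","top"):
    d=get_image(n); cv2.imwrite(f"pics/{n}0.png",d["img"][:,:,::-1]); print(n,d["fx"],d["fy"],d["cx"],d["cy"],d["rvec"],d["tvec"])
s=env.observe(); print(s, env.tip_reach)
E
```

```text
scene 472.2534684477543 472.2534684477543 318.7904902397112 247.42581672607548 [ 1.93956949 -0.99710742  0.55625084] [-0.27560616  0.36110721  0.48243454]
top 459.32705811535277 459.32705811535277 321.8286157344131 238.7829566256083 [ 2.23609862 -2.18203601  0.10914077] [0.04100168 0.55094344 0.9661433 ]
{'time_s': 0.1, 'q': array([ 5.07475494e+01,  2.18368743e+01,  7.43793786e+01,  2.81119607e-05,
        8.38582499e+01, -1.23358259e+01]), 'qvel': array([ 0.10844721, -0.09409617, -0.11713541, -0.01505044, -0.02628899,
       -0.0312889 ]), 'joint_efforts': array([ 4.11446410e-03, -4.49220049e+01, -2.31656581e+01, -2.04227254e-04,
        3.62737053e-03, -5.43250701e-05]), 'position': array([0.24883095, 0.49022821, 0.25278197]), 'tool_rot': array([[ 8.91666077e-01, -8.23139045e-04,  4.52692975e-01],
       [-4.52693638e-01, -1.00661295e-03,  8.91665552e-01],
       [-2.78278121e-04, -9.99999155e-01, -1.27019243e-03]]), 'ft_force': array([ 0.54695242,  0.06357126, -0.20648426]), 'wrist_torque': array([-0.07615382,  0.00990553,  0.02263954]), 'grip_width': 0.08548139250260839} 0.022
```

View pics/scene0.png

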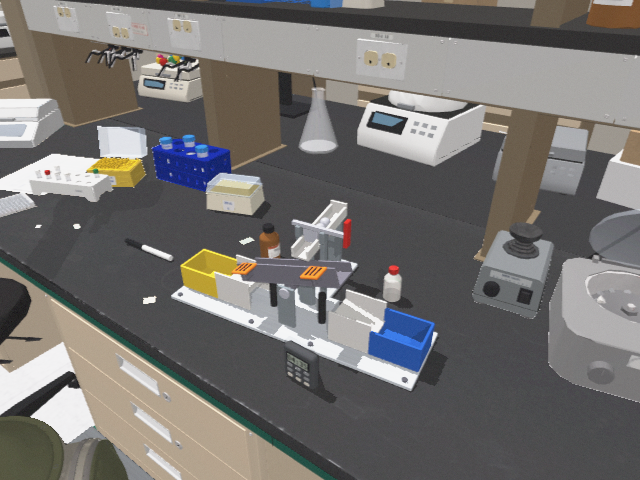

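View pics/top0.png

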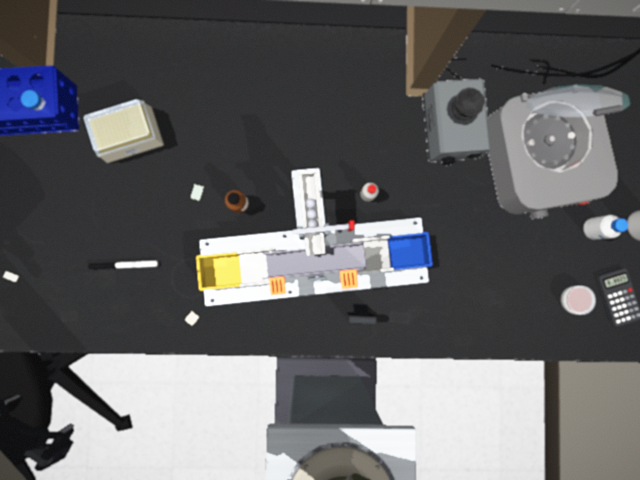

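The top view shows the sorter, turned slightly, with yellow tray around (220,270) and blue tray around (410,250). The orange pads are at about (277,286) and (348,279), the red tab at (352,225), and the timer at (362,320). Next I measure these with colour masks and rays.

```bash
cat > h.py <<'E'
import numpy as np, cv2
from rig import env,get_image
def cam(n):
    d=get_image(n); R=cv2.Rodrigues(np.array(d["rvec"],float))[0]; d["R"]=R; d["t"]=np.array(d["tvec"],float).ravel()
    d["C"]=-R.T@d["t"]; d["hsv"]=cv2.cvtColor(d["img"],cv2.COLOR_RGB2HSV); return d
def ray(d,p):
    v=d["R"].T@np.array([(p[0]-d["cx"])/d["fx"],(p[1]-d["cy"])/d["fy"],1]); return v/np.linalg.norm(v)
def onplane(d,p,z):
    v=ray(d,p); return d["C"]+v*(z-d["C"][2])/v[2]
def tri(a,p,b,q):
    u,v=ray(a,p),ray(b,q); s=np.linalg.lstsq(np.stack([u,-v],1),b["C"]-a["C"],rcond=None)[0]
    P,Q=a["C"]+s[0]*u,b["C"]+s[1]*v; return (P+Q)/2,np.linalg.norm(P-Q)
def proj(d,P):
    c=d["R"]@np.asarray(P)+d["t"]; return np.array([d["fx"]*c[0]/c[2]+d["cx"],d["fy"]*c[1]/c[2]+d["cy"]])
def blobs(d,lo,hi,amin=15):
    m=cv2.inRange(d["hsv"],np.array(lo),np.array(hi)); m=cv2.morphologyEx(m,cv2.MORPH_CLOSE,np.ones((3,3)))
    n,l,s,c=cv2.connectedComponentsWithStats(m); return [(c[i].round(1),s[i].tolist()) for i in range(1,n) if s[i,4]>=amin],l
E
python3 - <<'E'
from h import *
T=cam("top");S=cam("scene")
print(T["C"],S["C"])
for nm,lo,hi in (("orange",(8,150,150),(20,255,255)),("red",(0,180,120),(4,255,255)),("blue",(105,150,80),(125,255,255)),("yellow",(22,150,120),(32,255,255))):
    for n,d in (("T",T),("S",S)):
        for c,s in blobs(d,lo,hi)[0]: print(nm,n,c,s)
# white base plate in top
m=cv2.inRange(T["hsv"],np.array((0,0,150)),np.array((180,60,255)))
m[:205]=0;m[310:]=0;m[:,:195]=0;m[:,440:]=0
E
python3 - <<'E'
import cv2
a=cv2.imread('pics/top0.png')[160:340,180:450]; cv2.imwrite('pics/topc.png',cv2.resize(a,(800,533),interpolation=cv2.INTER_CUBIC))
a=cv2.imread('pics/scene0.png')[190:400,160:450]; cv2.imwrite('pics/scenec.png',cv2.resize(a,(800,579),interpolation=cv2.INTER_CUBIC))
E
```

```text
[0.49021903 0.09152947 0.99496751] [-0.01833234 -0.35002117  0.56236053]
orange T [348.5 279. ] [343, 272, 12, 15, 147]
orange T [276.5 286. ] [271, 279, 12, 15, 138]
orange S [263.5 236.9] [260, 233, 9, 8, 42]
orange S [243.4 268.2] [231, 263, 25, 12, 189]
orange S [313.  272.5] [300, 266, 27, 14, 241]
red T [371.5 188.5] [369, 186, 6, 6, 32]
red T [351.3 223.8] [348, 220, 7, 10, 44]
red S [162.8  60.9] [160, 58, 7, 7, 33]
red S [346.8 232.6] [344, 219, 7, 29, 164]
red S [393.2 269.5] [389, 266, 9, 8, 62]
blue T [ 30.5 100. ] [0, 66, 76, 70, 3838]
blue T [70.9 90.9] [68, 87, 7, 9, 43]
blue T [ 72.2 115.1] [70, 111, 6, 9, 40]
blue T [618.4 224.8] [612, 218, 15, 14, 86]
blue T [410.6 250.8] [388, 232, 45, 37, 1359]
blue S [257.7   0.7] [226, 0, 62, 3, 134]
blue S [314.9   2.6] [291, 0, 39, 8, 197]
blue S [189.7 162.8] [153, 135, 78, 57, 2743]
blue S [402.1 339.3] [369, 308, 66, 64, 2699]
yellow T [209.8 270.9] [196, 253, 44, 38, 768]
yellow S [176.5  58.3] [173, 55, 7, 8, 35]
yellow S [120.7 170.1] [87, 158, 58, 29, 1033]
yellow S [205.9 270.3] [180, 249, 57, 49, 1587]
```

View pics/topc.png

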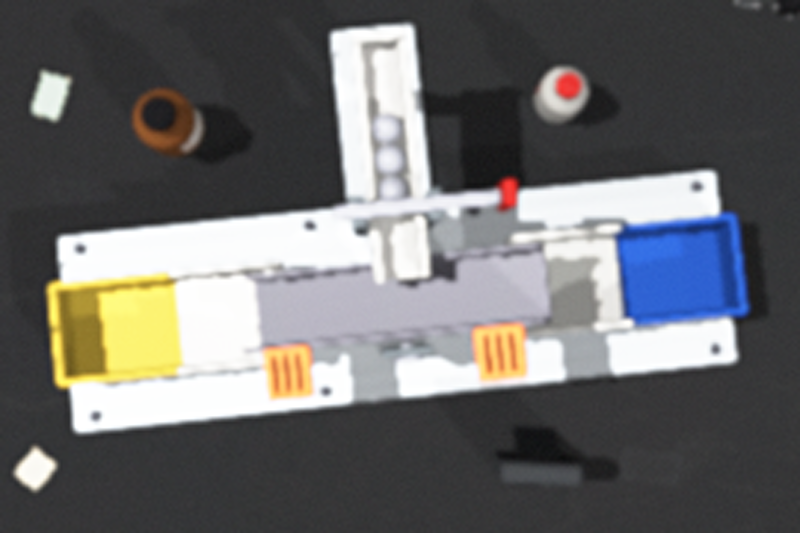

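View pics/scenec.png

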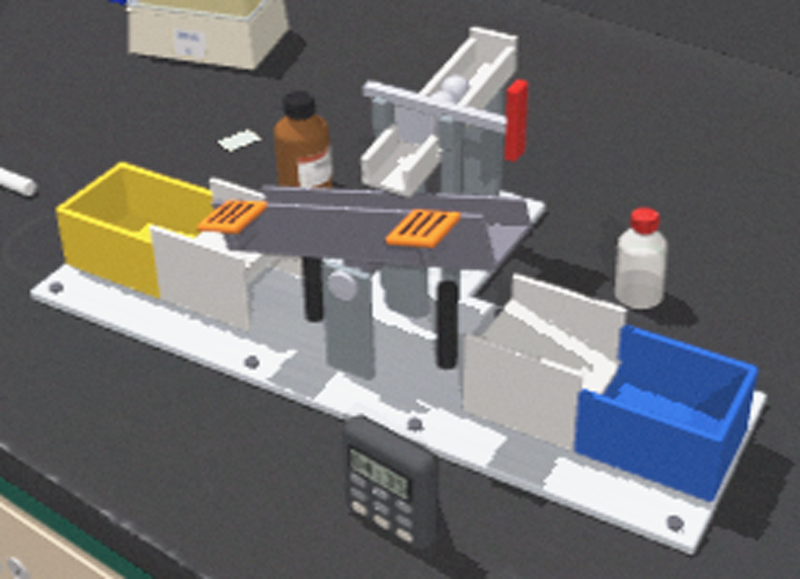

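```bash
python3 - <<'E'
from h import *
T=cam("top");S=cam("scene")
r=lambda x:np.round(1000*np.asarray(x),1)
def quad(d,x0,x1,y0,y1):
    m=cv2.inRange(d["hsv"],np.array((5,110,110)),np.array((22,255,255)));k=np.zeros_like(m);k[y0:y1,x0:x1]=m[y0:y1,x0:x1]
    k=cv2.morphologyEx(k,cv2.MORPH_CLOSE,np.ones((5,5)));q=cv2.findContours(k,0,1)[0];c=max(q,key=cv2.contourArea)
    M=cv2.moments(k,True);return np.array([M["m10"]/M["m00"],M["m01"]/M["m00"]])
pr=quad(T,338,360,268,292);pl=quad(T,266,288,274,298);sr=quad(S,296,332,262,284);sl=quad(S,226,260,260,278)
print(pr,pl,sr,sl)
PR=tri(T,pr,S,sr);PL=tri(T,pl,S,sl);print("tri",r(PR[0]),r(PR[1]),r(PL[0]),r(PL[1]))
R_=onplane(T,pr,.143);L_=onplane(T,pl,.1075);print("plane T",r(R_),r(L_), "scene",r(onplane(S,sr,.143)),r(onplane(S,sl,.1075)),"dist exp 135.2",r(np.linalg.norm((R_-L_)[:2])))
v=(L_-R_)[:2];yaw1=np.arctan2(-v[0],v[1]);print("yaw pads",yaw1)
tab=tri(T,(351.5,223),S,(346.8,232.6)); print("tab(approx)",r(tab[0]),r(tab[1]))
# tray rim rectangles at z~.072 (rim)
for nm,lo,hi,b in (("blue",(105,120,60),(125,255,255),(380,440,225,275)),("yellow",(20,110,70),(34,255,255),(190,245,248,296))):
    m=cv2.inRange(T["hsv"],np.array(lo),np.array(hi));k=np.zeros_like(m);k[b[2]:b[3],b[0]:b[1]]=m[b[2]:b[3],b[0]:b[1]]
    c=max(cv2.findContours(k,0,1)[0],key=cv2.contourArea);box=cv2.boxPoints(cv2.minAreaRect(c));print(nm,box.round(1).tolist(),[r(onplane(T,p,.07))[:2].tolist() for p in box])
# base plate corners from crop pixels
s=270/800
for p in ((57,236),(717,171),(738,363),(74,433)):
    print("plate",r(onplane(T,(180+p[0]*s,160+p[1]*s),.006))[:2])
E
```

```text
[348.38111888 277.79370629] [277.24793388 284.7107438 ] [312.77735849 272.43773585] [243.46116505 268.30097087]
tri [470.4   8.3 138.3] 1.1 [452.8 142.5 102.2] 2.1
plane T [470.8   8.3 143. ] [453.8 141.4 107.5] scene [464.6   4.8 143. ] [446.7 137.6 107.5] dist exp 135.2 134.2
yaw pads 0.12765722921194148
tab(approx) [569.8   8.2 163.7] 3.9
blue [[387.29998779296875, 235.3000030517578], [429.20001220703125, 230.39999389648438], [433.5, 266.6000061035156], [391.6000061035156, 271.5]] [[556.9, -76.4], [569.2, -162.2], [495.7, -171.7], [483.8, -86.2]]
yellow [[194.5, 254.3000030517578], [237.60000610351562, 250.60000610351562], [240.8000030517578, 287.5], [197.6999969482422, 291.29998779296875]] [[509.0, 309.7], [518.5, 224.6], [445.0, 215.7], [435.8, 300.5]]
plate [541.8 316. ]
plate [ 602.  -163.6]
plate [ 461.5 -180.5]
plate [401.1 298.5]
```

>>> {"fn": "carry_out", "kwargs": {"targets": [[[1, 60, -120, 0, 0, 0, 34.2], [1, 60, -120, 0, 0, 0, 34.2], [1, 60, -120, 0, 0, 0, 34.2], [1, 60, -120, 0, 0, 0, 34.2], [1, 216, -484, 0, 0, 0, 34.2], [1, 216, -484, 0, 0, 0, 34.2], [1, 216, -484, 0, 0, 0, 34.2], [1, 216, -484, 0, 0, 0, 34.2], [1, 216, -484, 0, 0, 0, 34.2], [1, 216, -484, 0, 0, 0, 34.2], [1, 216, -484, 0, 0, 0, 34.2], [1, 216, -484, 0, 0, 0, 34.2], [1, 216, -484, 0, 0, 0, 34.2], [1, 216, -484, 0, 0, 0, 34.2], [1, 216, -484, 0, 0, 0, 34.2], [1, 216, -484, -40, 0, 0, 34.2], [1, 216, -484, -40, 0, 0, 34.2], [1, 216, -484, -40, 0, 0, 34.2]]]}}

```text
time_s: 1.8
position: [0.4642, 0.0069, 0.2128]
tool_rot: [[0.992, -0.004, -0.127], [0.127, 0.001, 0.992], [-0.004, -1.0, 0.001]]
ft_force: [0.4, -0.7, 0.8]
grip_width: -0.0
```

```bash
python3 - <<'E'
from h import *
for n in ("scene","top"):
    d=cam(n); a=d["img"][160:400,180:450] if n=="top" else d["img"][120:400,160:450]
    cv2.imwrite(f"pics/{n}1.png",cv2.resize(a[:,:,::-1],None,fx=2.2,fy=2.1,interpolation=cv2.INTER_CUBIC))
print(env.observe()["position"],env.observe()["ft_force"])
E
```

```text
[0.46536649 0.00677069 0.21470596] [-1.61894495  0.10814593 -0.06017276]
```

View pics/scene1.png

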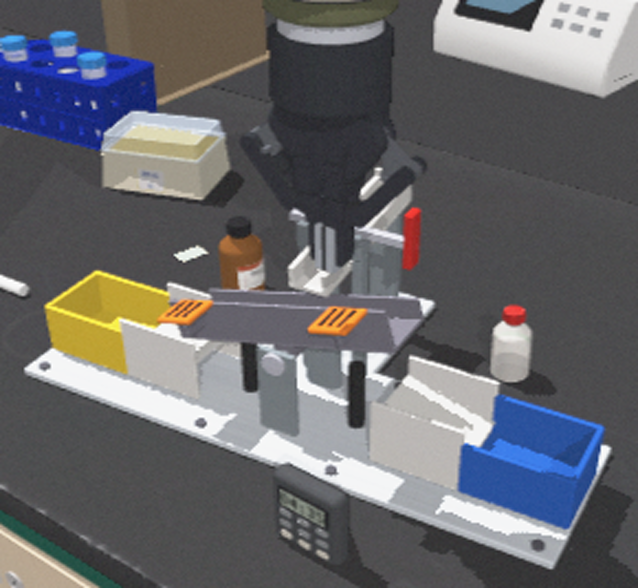

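View pics/top1.png

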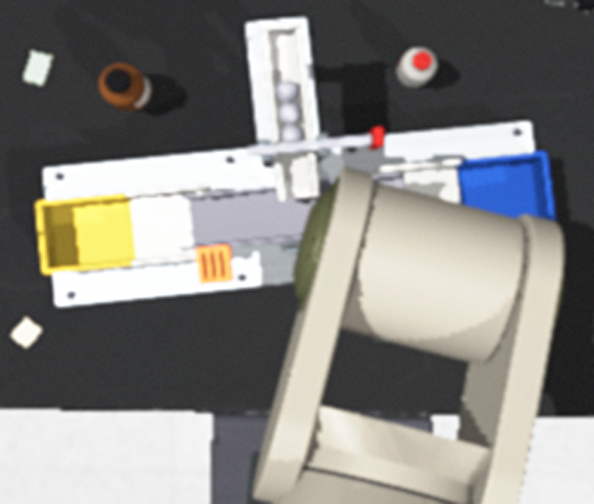

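The closed gripper is above the right pad, with its fingertip at about (330,265) in the scene crop and the pad at (337,320). I'll press now, following the pad's arc.

>>> {"fn": "carry_out", "kwargs": {"targets": [[[1, 0, 0, -38, 0, 0, 0], [1, 0, -1, -44, 0, 0, 0], [1, 0, -2, -48, 0, 0, 0], [1, 0, -4, -52, 0, 0, 0], [1, 0.5, -6, -56, 0, 0, 0], [1, 1, -8, -60, 0, 0, 0], [1, 1, -10, -64, 0, 0, 0], [1, 1.5, -12, -68, 0, 0, 0], [1, 2, -15, -72, 0, 0, 0], [1, 2, -17, -75, 0, 0, 0], [1, 2.5, -20, -78, 0, 0, 0], [1, 2.5, -20, -78, 0, 0, 0], [1, 2.5, -20, -78, 0, 0, 0]]]}}

```text
time_s: 2.98
position: [0.4675, -0.0137, 0.1352]
tool_rot: [[0.992, -0.0, -0.126], [0.126, 0.0, 0.992], [-0.0, -1.0, 0.0]]
ft_force: [-0.1, 1.5, -0.2]
grip_width: -0.0003
```

```bash
python3 - <<'E'
from h import *
d=cam("scene"); a=d["img"][120:400,160:450]
cv2.imwrite(f"pics/scene2.png",cv2.resize(a[:,:,::-1],None,fx=2.2,fy=2.1,interpolation=cv2.INTER_CUBIC))
s=env.observe();print(s["position"],s["ft_force"],s["q"])
E
```

```text
[ 0.46751593 -0.01364169  0.13535468] [-0.04034964  0.24439836 -0.12370147] [-1.62225538e+01  2.13185658e+01  9.75558641e+01  3.04933249e-03
  6.11262607e+01 -1.13498437e+02]
```

View pics/scene2.png

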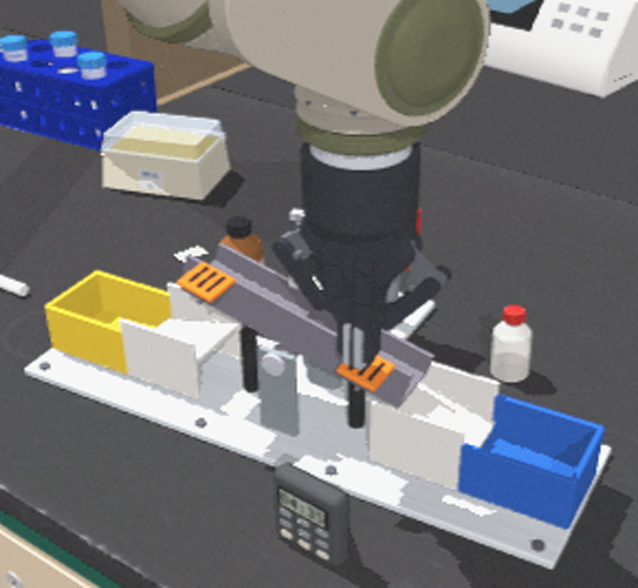

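The gate has rocked over: the right pad is low at about (368,372). I'll lift, turn the jaws 90° so a flat finger side will push, and move to the right of the tab, still high.

>>> {"fn": "carry_out", "kwargs": {"targets": [[[1, 0, 0, 35, 0, 0, 0], [1, 0, 0, 70, 0, 0, 0], [1, 0, 0, 107, 0, 0, 0], [1, 35, -12, 107, 0, 0, -7], [1, 70, -20, 107, 0, 0, -14], [1, 104, -24, 107, 0, 0, -21], [1, 104, -24, 107, 0, 0, -28], [1, 104, -24, 107, 0, 0, -35], [1, 104, -24, 107, 0, 0, -42], [1, 104, -24, 107, 0, 0, -49], [1, 104, -24, 107, 0, 0, -56], [1, 104, -24, 107, 0, 0, -63], [1, 104, -24, 107, 0, 0, -70], [1, 104, -24, 107, 0, 0, -77], [1, 104, -24, 107, 0, 0, -84], [1, 104, -24, 107, 0, 0, -90], [1, 104, -24, 107, 0, 0, -90], [1, 104, -24, 107, 0, 0, -90]]]}}

```text
time_s: 4.53
position: [0.5715, -0.0375, 0.2424]
tool_rot: [[0.13, 0.0, 0.991], [-0.991, 0.0, 0.13], [0.0, -1.0, 0.0]]
ft_force: [-0.1, -0.1, 0.1]
grip_width: -0.0002
```

```bash
python3 - <<'E'
from h import *
for n in ("scene","top"):
    d=cam(n); a=d["img"][160:400,180:450] if n=="top" else d["img"][120:400,160:450]
    cv2.imwrite(f"pics/{n}3.png",cv2.resize(a[:,:,::-1],None,fx=2.2,fy=2.1,interpolation=cv2.INTER_CUBIC))
    if n=="scene":
        for c,s in blobs(d,(8,150,150),(20,255,255))[0]:print(c,s)
        for c,s in blobs(d,(0,180,120),(4,255,255))[0]:print("red",c,s)
        B=np.array([.5025,.069]);c,s_=np.cos(.127),np.sin(.127)
        W=lambda x,y,z:[B[0]+c*x-s_*y,B[1]+s_*x+c*y,z]
        print("pad pred",proj(d,W(-.041,-.0797,.1074)),proj(d,W(-.041,.0555,.1434)),"tab centre pred",proj(d,W(.055,-.074,.165)))
s=env.observe();print(s["position"],s["ft_force"],s["q"])
E
```

```text
[253.3 253.9] [240, 245, 27, 19, 276]
[325.7 295.1] [313, 285, 26, 21, 312]
red [162.8  61.2] [160, 59, 7, 6, 32]
red [346.7 232.7] [344, 219, 7, 29, 162]
red [393.4 269.6] [389, 266, 9, 8, 58]
pad pred [325.88336205 293.0685897 ] [253.44737279 251.85507048] tab centre pred [349.78015456 233.62102469]
[ 0.57147507 -0.03754264  0.24238905] [-0.10999808  0.12691712 -0.95420136] [-1.55979731e+01  2.45419053e+01  7.17437174e+01  3.61032786e-04
  8.37094709e+01 -2.30494855e+01]
```

View pics/scene3.png

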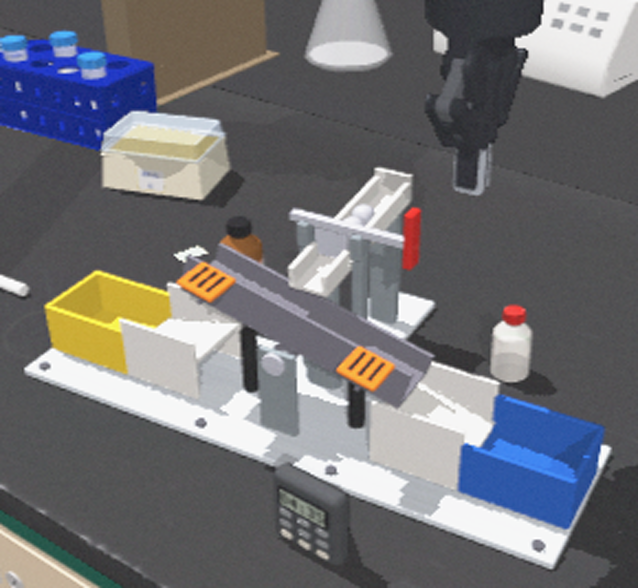

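View pics/top3.png

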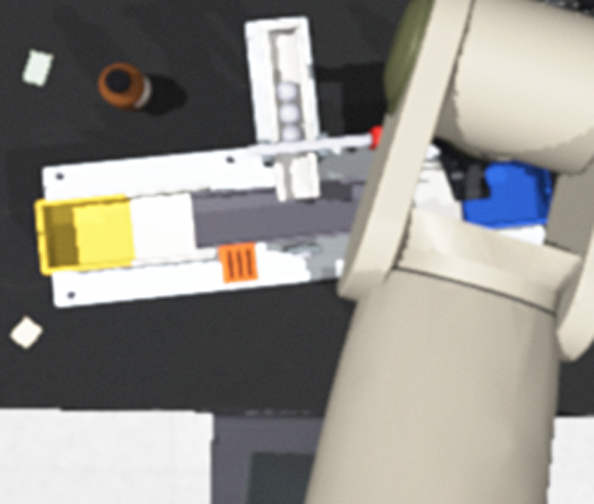

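Both pads sit where full right tilt predicts, within 2 px. The tab hasn't moved and is still at (346.7,232.7) in the scene image. Next I descend and push along the sorter's +y.

>>> {"fn": "carry_out", "kwargs": {"targets": [[[1, 0, 0, -30, 0, 0, 0], [1, 0, 0, -62, 0, 0, 0], [1, 0, 0, -62, 0, 0, 0], [1, -1.3, 10, -62, 0, 0, 0], [1, -2.5, 20, -62, 0, 0, 0], [1, -3.2, 25, -62, 0, 0, 0], [1, -3.8, 30, -62, 0, 0, 0], [1, -4.5, 35, -62, 0, 0, 0], [1, -5.1, 40, -62, 0, 0, 0], [1, -5.7, 45, -62, 0, 0, 0], [1, -6.4, 50, -62, 0, 0, 0], [1, -7, 55, -62, 0, 0, 0], [1, -7.6, 60, -62, 0, 0, 0], [1, -8, 63, -62, 0, 0, 0], [1, -8.3, 65, -62, 0, 0, 0], [1, -8.3, 65, -62, 0, 0, 0]]]}}

```text
time_s: 5.97
position: [0.563, 0.0279, 0.1802]
tool_rot: [[0.127, -0.0, 0.992], [-0.992, 0.0, 0.127], [-0.0, -1.0, -0.0]]
ft_force: [-0.4, -0.1, 0.4]
grip_width: 0.0001
```

```bash
python3 - <<'E'
from h import *
for n in ("scene","top"):
    d=cam(n); a=d["img"][160:400,180:450] if n=="top" else d["img"][120:400,160:450]
    cv2.imwrite(f"pics/{n}4.png",cv2.resize(a[:,:,::-1],None,fx=2.2,fy=2.1,interpolation=cv2.INTER_CUBIC))
    if n=="scene":
        for c,s in blobs(d,(0,180,120),(4,255,255))[0]:print("red",c,s)
        B=np.array([.5025,.069]);c,s_=np.cos(.127),np.sin(.127)
        W=lambda x,y,z:[B[0]+c*x-s_*y,B[1]+s_*x+c*y,z]
        print("tab centre pred 0/30/40",[proj(d,W(.055,-.074+k,.165)).round(1) for k in (0,.03,.04)])
s=env.observe();print(s["position"],s["ft_force"],s["time_s"])
E
```

```text
red [162.7  61.1] [160, 58, 7, 7, 33]
red [326.4 231. ] [325, 217, 6, 26, 85]
red [393.3 269.4] [389, 266, 9, 8, 59]
tab centre pred 0/30/40 [array([349.8, 233.6]), array([333.7, 229.4]), array([328.5, 228. ])]
[0.56307808 0.02749798 0.18017717] [-0.57026511  0.00412888  0.24640107] 6.0667
```

View pics/scene4.png

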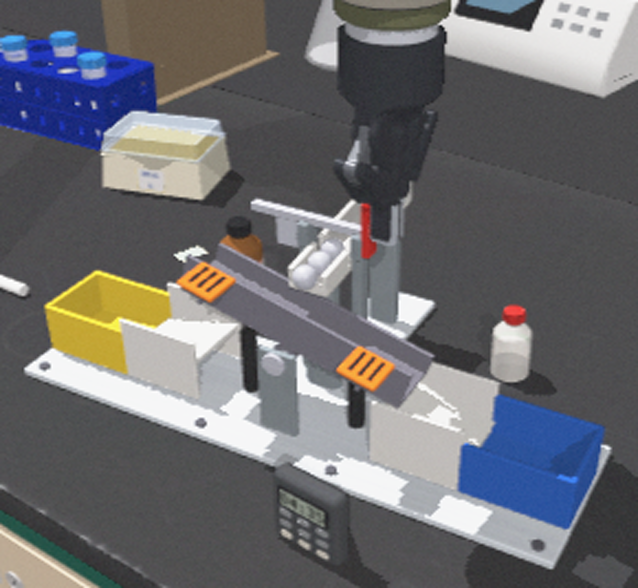

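View pics/top4.png

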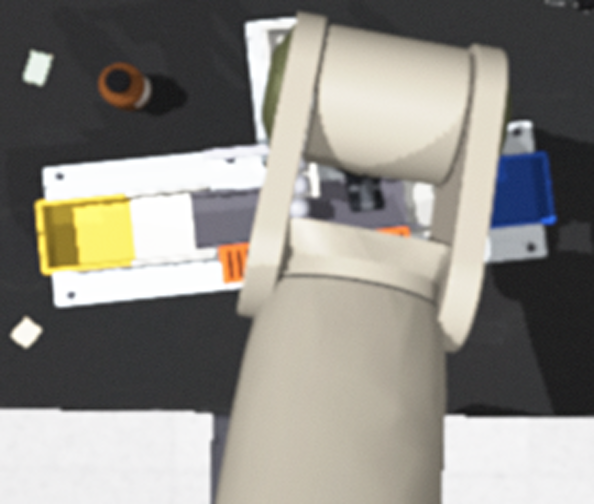

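The stop is open: the tab has moved to (326.4,231), right by the 40 mm prediction, and the balls are rolling through the channel. I'll back off to the right, lift, and let them settle.

>>> {"fn": "carry_out", "kwargs": {"targets": [[[1, 1.3, -10, 0, 0, 0, 0], [1, 3, -25, 0, 0, 0, 0], [1, 3, -25, 40, 0, 0, 0], [1, 3, -25, 80, 0, 0, 0], [1, -30, -45, 100, 0, 0, 0], [1, -65, -65, 100, 0, 0, 0], [1, -100, -85, 100, 0, 0, 0], [1, -130, -110, 100, 0, 0, 0], [1, -160, -135, 100, 0, 0, 0], [1, -180, -160, 100, 0, 0, 0], [1, -190, -195, 100, 0, 0, 0], [1, -200, -230, 100, 0, 0, 0], [1, -205, -265, 100, 0, 0, 0], [1, -210, -300, 100, 0, 0, 0], [1, -210, -300, 100, 0, 0, 0], [1, -210, -300, 100, 0, 0, 0], [1, -210, -300, 100, 0, 0, 0], [1, -210, -300, 100, 0, 0, 0], [1, -210, -300, 100, 0, 0, 0], [1, -210, -300, 100, 0, 0, 0]]]}}

```text
time_s: 7.73
position: [0.3534, -0.2719, 0.2805]
tool_rot: [[0.128, 0.0, 0.992], [-0.992, -0.0, 0.128], [0.0, -1.0, 0.0]]
ft_force: [-0.5, -0.1, -1.1]
grip_width: -0.0002
```

>>> {"fn": "carry_out", "kwargs": {"targets": [[[1, 0, 0, 0, 0, 0, 0], [1, 0, 0, 0, 0, 0, 0], [1, 0, 0, 0, 0, 0, 0], [1, 0, 0, 0, 0, 0, 0], [1, 0, 0, 0, 0, 0, 0], [1, 0, 0, 0, 0, 0, 0], [1, 0, 0, 0, 0, 0, 0], [1, 0, 0, 0, 0, 0, 0], [1, 0, 0, 0, 0, 0, 0], [1, 0, 0, 0, 0, 0, 0], [1, 0, 0, 0, 0, 0, 0], [1, 0, 0, 0, 0, 0, 0]]]}}

```text
time_s: 8.73
position: [0.3532, -0.2726, 0.2803]
tool_rot: [[0.127, -0.0, 0.992], [-0.992, 0.0, 0.127], [-0.0, -1.0, -0.0]]
ft_force: [-0.4, -1.2, 0.3]
grip_width: 0.0
```

```bash
python3 - <<'E'
from h import *
for n in ("scene","top"):
    d=cam(n); a=d["img"][160:340,180:450] if n=="top" else d["img"][120:400,160:450]
    cv2.imwrite(f"pics/{n}5.png",cv2.resize(a[:,:,::-1],None,fx=2.7 if n=="top" else 2.2,fy=2.7 if n=="top" else 2.1,interpolation=cv2.INTER_CUBIC))
    for nm,lo,hi in (("orange",(8,150,150),(20,255,255)),("red",(0,180,120),(4,255,255))):
        for c,s in blobs(d,lo,hi)[0]:print(n,nm,c,s)
s=env.observe();print(s["position"],s["ft_force"],s["time_s"])
E
```

```text
scene orange [253.3 253.9] [240, 245, 27, 19, 275]
scene orange [325.7 295.1] [313, 285, 26, 21, 312]
scene red [162.8  61.1] [160, 58, 7, 7, 33]
scene red [327.4 227.9] [325, 215, 6, 28, 149]
scene red [393.1 269.4] [389, 266, 9, 8, 61]
top orange [358.6 276.1] [351, 268, 15, 18, 221]
top orange [288.  284.4] [280, 276, 17, 18, 248]
top red [371.5 188.5] [369, 186, 6, 6, 32]
top red [331.2 226.4] [330, 222, 4, 10, 30]
[ 0.35317629 -0.27258398  0.28032428] [ 0.26189722 -0.00450327  0.04159115] 8.8333
```

View pics/scene5.png

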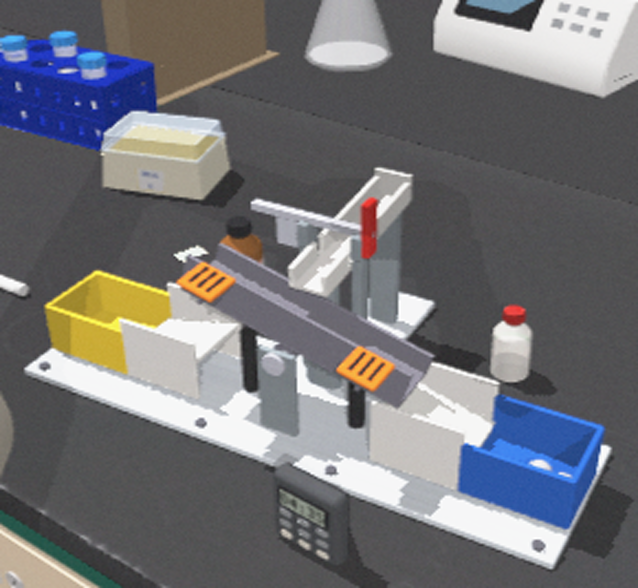

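View pics/top5.png

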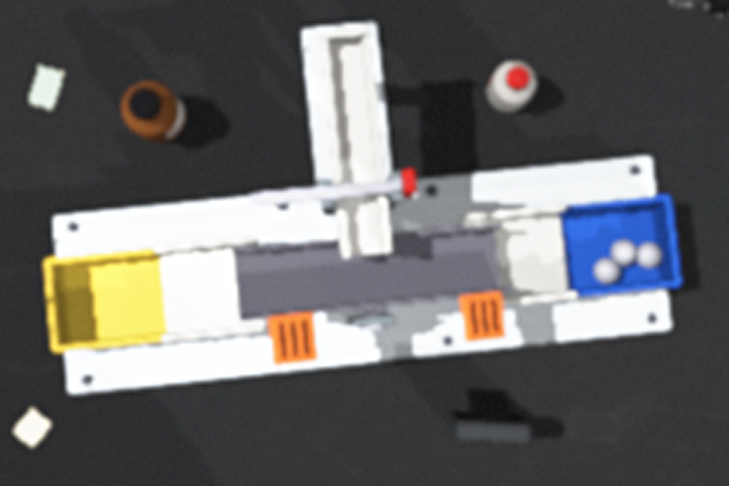

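The top crop shows all three balls in the blue tray, at about (607,270), (624,252) and (648,256). The channel is empty and the bystanders stand where they were. Now I wait about a second and check that the balls are at rest.

>>> {"fn": "carry_out", "kwargs": {"targets": [[[1, 0, 0, 0, 0, 0, 0], [1, 0, 0, 0, 0, 0, 0], [1, 0, 0, 0, 0, 0, 0], [1, 0, 0, 0, 0, 0, 0], [1, 0, 0, 0, 0, 0, 0], [1, 0, 0, 0, 0, 0, 0], [1, 0, 0, 0, 0, 0, 0], [1, 0, 0, 0, 0, 0, 0], [1, 0, 0, 0, 0, 0, 0], [1, 0, 0, 0, 0, 0, 0], [1, 0, 0, 0, 0, 0, 0], [1, 0, 0, 0, 0, 0, 0]]]}}

```text
time_s: 9.83
position: [0.3532, -0.2726, 0.2803]
tool_rot: [[0.127, -0.0, 0.992], [-0.992, -0.0, 0.127], [0.0, -1.0, -0.0]]
ft_force: [-0.2, -0.5, 1.0]
grip_width: -0.0002
```

```bash
python3 - <<'E'
from h import *
a=cam("top"); 
for _ in range(5): b=cam("top")
df=np.abs(a["img"].astype(int)-b["img"])[225:275,380:440].max(); print("tray diff over .3s",df)
k=np.zeros((480,640),np.uint8);m=cv2.inRange(b["hsv"],np.array((0,0,90)),np.array((180,90,255)));k[234:268,394:430]=m[234:268,394:430]
n,l,s,c=cv2.connectedComponentsWithStats(k)
for i in range(1,n):
    p=onplane(b,c[i],.026)[:2]-np.array([.5025,.069]);cc,ss=np.cos(.127),np.sin(.127)
    print(s[i].tolist(),c[i],"sorter xy mm",(1000*np.array([cc*p[0]+ss*p[1],-ss*p[0]+cc*p[1]])).round())
o=cv2.imread("pics/top0.png")[:,:,::-1].astype(int)
for nm,(x0,x1,y0,y1) in dict(amber=(222,250,185,215),drop=(358,385,178,205),timer=(345,385,308,328)).items(): print(nm,np.abs(o-b["img"])[y0:y1,x0:x1].mean())
E
```

```text
tray diff over .3s 7
[394, 234, 14, 2, 19] [399.31578947 234.26315789] sorter xy mm [  37. -185.]
[400, 249, 25, 16, 220] [411.62272727 255.65      ] sorter xy mm [ -11. -206.]
[419, 267, 9, 1, 9] [423. 267.] sorter xy mm [ -37. -228.]
amber 3.080952380952381
drop 2.384087791495199
timer 1.4154166666666668
```

The balls are at rest: the tray image changed only by noise over 0.3 s. They lie around sorter (-11,-206) mm, inside the tray, and the bystanders are unchanged. Handing in.

```bash
python3 -c "
from rig import env
print(env.close_job())"
```

```text
the job is handed in; nothing more can be done
None
```

All three steel balls rolled into the blue right tray, and the job was handed in at about 10 s of the 40 s allowed. I pressed the raised right pad with the closed fingers until the gate rocked over. Then I turned the jaws 90°, pushed the red tab left along the sorter's y, and backed the arm well clear.

**Last checks**
- **Gate:** both pads are within about 2 px of where full right tilt puts them, and they did not move after the arm backed off.
- **Stop:** the tab sits about 1 px from its predicted 40 mm position, so the stop is fully open.
- **Balls:** they lie around sorter x = -11 mm, y = -206 mm. They merged into one blob in the measurement, so I counted three by eye in the picture. They were still over 0.3 s.
- **Bottles and timer:** the images around them match the start apart from noise.
- **Force:** readings at the end of each move were no more than about 2 N. I did not log the force during the moves.

**Disagreement:** with the pads' heights assumed, the two cameras differed by 4–7 mm on where the pads were. Crossing the two views put the pads about 5 mm lower than the given heights. I used the top camera and the stated heights, and the press and push both worked with that.

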